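# Plug in the probe and set the buffer valve two turns open

## Robot

A 7-joint arm with a two-finger parallel gripper is mounted at the origin on the work surface. World frame = base frame: x ahead of the robot, y to its left, z up, the work surface at z = 0. Lengths are in m, angles in rad, forces in N, time in s.
With the tool pointing down it reaches from about 0.425 to 0.925 m from the base axis. Payload 6.8 kg.
Tool frame: the origin (TCP) lies at the very end of the fingers, on their centre line; the grasp point (between the pads) lies r.pinch_z behind it (r.pinch_z is the distance from the TCP to the grasp point, in m); z points along the fingers, y is the line along which they close (so a half turn about z gives the same grasp; the last joint's range is limited). The gripper opens to 85 mm and grips with 20 to 120 N. Pads are 22 mm wide; open, the fingers measure 114 mm over their backs; the gripper's body (76 mm by 85 mm) begins 54 mm behind the grasp point. The pads swing forward as they close: fully open they stand 13 mm farther back than shut.
Start: joints at [1.19, 0.477, 0.022, 1.555, -0.011, 1.109, -0.083], TCP at [0.182, -0.65, 0.231] pointing down, gripper open.
Joint ranges: [-2.96, 2.96], [-0.34, 2.1], [-1.41, 1.46], [0.24, 2.44], [-1.37, 4.51], [0.17, 1.92], [-2.96, 2.96]. Speed limits (rad/s): [2.39, 2.39, 3.14, 3.14, 3.14, 3.14, 3.14].

## Interface

Orientations are given as a rotation vector (axis times angle).
In Python, from bench import status, grab_frame, camera_model, r gives the robot as it stands. The module is installed in compiled form; this text tells all that it offers.
- The arm moves only by the shell command python3 -m creep 'ROWS' [FORCE]. ROWS is text: rows parted by semicolons, each of 7 numbers parted by spaces: the turn, a rotation vector about the tool's x, y, z in rad, then the shift along the tool's x, y, z in mm, then the opening, from -1 (shut) to 1 (fully open). In form: rx ry rz tx ty tz fingers; .... A call has 1 to 10 rows; each row is the pose to reach, as a shift and turn from the pose commanded when the call began, along the tool's axes at that moment; what a row does not reach only later rows make up. A row lasts 1/8 s, in which the tool goes at most 62.5 mm and 10.7 degrees, less where a joint would pass 70% of its speed; a pose out of reach is approached as far as the arm can. A call with a gripper value outside its range is refused whole. The fingers move at their own pace and stop on an object; FORCE is the grip in N (left out, the last holds). Time passes only in rows, so rows that repeat a pose let the fingers close. It gives the time, the measured TCP pose, the force, the opening and the grip force at its end, in the units of the state.
- status.get_obs(): the state, without advancing time (a new reading comes with each control period).
- grab_frame(name): name is "side" or "top"; returns (picture, depth): 384x512x3 uint8, red, green, blue; 384x512 float32, m along the optical axis (not along the pixel's ray), 0 where there is no reading.
- camera_model(name): a dict with "K" (3x3 intrinsics, pixels), "rvec" (rotation vector, rad) and "tvec" (3), from world to camera coordinates, as OpenCV has them. Camera axes: x right, y down, z forward; pixel columns grow to the right and rows downward; lengths in m; the calibration is good to about 2 mm. A picture is of the moment at which its call begins. camera_model takes no time and is no camera call.
- r.hand_in(): hands the job in; it is judged then, once.
The state is a dict: "clock": time; "joints": joint angles; "qvel": joint speeds; "tau": joint torques, N m; "tcp_pos": TCP position; "orientation": TCP orientation; "contact_force": force on the tool from outside, world axes, zero at the start; "moment": the same for the moment, N m; "grip_width": finger opening in m; "gripper_force": force on a finger pad.
Only numpy, scipy, OpenCV 4.12 (cv2) and the standard library are available. Lean on these libraries where they do the work, as an engineer would, in place of code of your own. Each camera call takes 0.05 s, during which the arm holds its last target. There are 200 camera calls.

## Task

Take the pin probe out of its stand and plug it fully home, upright, into the narrow opening of the aluminium manifold (not the wide one beside it). With the probe in place, crank the valve wheel clockwise until it stops, then back it off exactly two full turns by its handle, and finish while still gripping the handle there: do not let go of it at the end. Leave everything else on the bench where it is.

Things in the scene. Friction and masses are not known exactly. Their poses are not given: they have to be found in the camera images.
- manifold: Fixed aluminium block, 90 mm (its x) by 280 mm (its y) by 45 mm high, on the bench. Origin: centre of its underside; z up. On its top, near the -y end, are two round openings side by side: the narrow one (port) and 40 mm from it in +x a wide one, 19.5 mm across, which is not used. Near the +y end stands the valve with its crank wheel. Everything fixed on it is below 95 mm except the wheel's handle (top 127 mm).
- port (a point): Centre of the mouth of the narrow opening, at the block's top face, 45 mm above the bench; block frame (-18, -100) mm. The hole is vertical, 9.5 mm across, 28 mm deep, with a 1.5 mm chamfer. Axes as the manifold's.
- probe: Loose pin probe, 40 g (varies), 60 mm long, standing upright in its stand: a steel pin 8 mm across and 24 mm long with a tapered tip, under a grey cylindrical grip 20 mm across and 36 mm long whose flat underside is the shoulder. Origin: the pin's tip; z runs up from tip to grip. Fully home, the shoulder rests on the block and the tip is 24 mm below the mouth.
- probe_tip (a point): The tip of the probe's pin (the probe's origin).
- probe_grip (a point): Point on the probe's axis 44 mm above the tip, near the middle of its grip: where to grip it.
- stand: Fixed white block, 60 mm (its x) by 110 mm (its y) by 50 mm high; origin: centre of its underside, z up. The probe stands in its hole at y = -30 mm (10.5 mm across), the vial in the one at y = +28 mm. Stands left or right of the manifold.
- wheel (a joint): Turn of the valve wheel in rad: 0 is shut, at the hard stop; it grows anticlockwise seen from above (opening), with no other end before four turns. Two turns open is 12.57. Turns about the vertical with a steady friction of 0.12 N m (about 3 N at the handle) and stays where it is left. The start is a quarter to just over one turn open.
- wheel_axis (a point): Point on the valve's vertical axis at the height to grip the handle, 106 mm above the bench; block frame (0, 85) mm. The wheel is a grey spoked ring, 103 mm over all, its rim's top 82 mm above the bench.
- handle: Black upright round handle on the wheel's rim, 19 mm across, its gripping part from 85 to 127 mm above the bench. It spins freely on its own pin, so that a gripper holding it can carry it round the circle without turning itself. With the wheel shut it lies on the manifold's +x side of the axis; it stands at the angle wheel from there. Origin: on its axis, 82 mm above the bench.
- handle_grip (a point): Middle of the handle, on its axis, 106 mm above the bench, 46 mm from the valve's axis.
- vial: Bystander: white capped vial, 17 mm across, 55 mm tall, upright in the stand's other hole, its top 70 mm above the bench. Origin: centre of its underside.
- calculator: Bystander: black calculator, 90 x 130 x 20 mm, flat on the bench. Origin: centre of its underside.
- slide_box: Bystander: white slide box, 80 x 100 x 30 mm, on the other side of the manifold from the stand. Origin: centre of its underside.
- petri_dish: Bystander: closed glass dish, 90 mm across, 16 mm high. Origin: centre of its underside.
- bottle: Bystander: amber bottle, 54 mm across, 105 mm tall, beyond the manifold. Origin: centre of its underside.
- beaker: Bystander: white open cup, 64 mm across, 70 mm tall, beyond the manifold. Origin: centre of its underside.
- spatula: Bystander: spatula lying flat, 160 mm long. Origin: underneath, near its middle.
Not all that is in view belongs to the job. What is shaped like the stand but green or pink is not meant.

How it is judged:
On the way, in this order (a step that is already met when the one before it is completed fails the run):
1. the probe is plugged fully home in the narrow opening (z of probe_tip in the frame of port below -0.021 m and horizontal distance between probe_tip and port below 0.004 m and angle between probe's own z axis and vertical below 0.1 rad), for 0.2 s.
2. the valve is shut to its stop with the probe in place (all of step 1 and value of joint wheel below 0.08 rad), for 0.2 s.
3. the valve is backed off two turns (value of joint wheel between 12.366 and 12.766 rad), for 0.2 s.
At the end, for the whole second after the job is handed in: The valve stands two turns (12.57 rad, within 0.2 rad) open and still, the handle is between the fingers (pressed with over 1.5 N, its middle within 35 mm of the grasp point), and the probe is seated upright in the narrow opening (tip over 21 mm deep, within 4 mm of its axis, tilt under 0.1 rad) (all of step 1 and all of step 3 and velocity of joint wheel between -0.1 and 0.1 rad/s and contact force between the fingers and handle above 1.5 N and distance between the grasp point and handle_grip below 0.035 m); the arm keeps its last pose, push and grip.
It fails at once if a bystander is moved by more than 30 mm (distance of any of vial, calculator, slide_box, petri_dish, bottle, beaker, spatula from where it was at the start of the episode above 0.03 m).
It also fails if it takes over 72 s, if anything falls off the work surface, if the arm or the gripper's body presses on something with over 40 N, if the wrist force passes 120 N, or if a joint passes its speed limit or range.

## Working session

There is one attempt and no reset: what is moved stays moved. The work goes in short steps, Python scripts to look and compute and a shell command to move; the robot and the scene stay as the last step left them, time stands still between calls to the robot, and variables do not carry over. Pictures are saved under pics/ and viewed, at most 10 in all, crops included, and the job is handed in when it is done.

```bash
mkdir -p pics
cat > h.py <<'E'
import numpy as np, cv2
from bench import status, grab_frame, camera_model, r
def cam(n):
    m=camera_model(n); R=cv2.Rodrigues(np.array(m["rvec"],float))[0]
    return np.array(m["K"]),R,np.array(m["tvec"],float).ravel()
def ray(n,u,v,z):
    K,R,t=cam(n); d=R.T@np.linalg.solve(K,[u,v,1.]); c=-R.T@t
    return c+d*(z-c[2])/d[2]
def proj(n,p):
    K,R,t=cam(n); q=K@(R@np.array(p,float)+t); return q[:2]/q[2]
def save(n,f,crop=None,s=1):
    a,d=grab_frame(n); b=a[:,:,::-1]
    if crop: x0,y0,x1,y1=crop; b=b[y0:y1,x0:x1]
    cv2.imwrite("pics/"+f,cv2.resize(b,None,fx=s,fy=s,interpolation=cv2.INTER_CUBIC)); return a,d
def cloud(n,d):
    K,R,t=cam(n); v,u=np.mgrid[:384,:512]
    p=np.stack([(u-K[0,2])/K[0,0]*d,(v-K[1,2])/K[1,1]*d,d],-1)
    return (p-t)@R
E
python3 - <<'E'
from h import *
for n in("top","side"):
    a,d=save(n,n+"0.png",s=1.5); np.savez(n+"0.npz",a=a,d=d)
    K,R,t=cam(n); print(n,K[0,0],-R.T@t,R[2])
s=status.get_obs();print(s["clock"],s["tcp_pos"],s["orientation"],s["grip_width"],r.pinch_z)
E
```

```text
top 428.02357139196033 [0.32426703 0.03074728 1.50897016] [ 0.14573095  0.00472436 -0.98931298]
side 393.6929261806621 [0.04372208 0.88583989 0.65345096] [ 0.44604686 -0.74932095 -0.489449  ]
0.1 [ 0.18170276 -0.64952622  0.23040914] [-3.11079982e+00 -4.27008503e-01  5.47417717e-04] 0.08527668288615559 0.0187
```

View pics/top0.png

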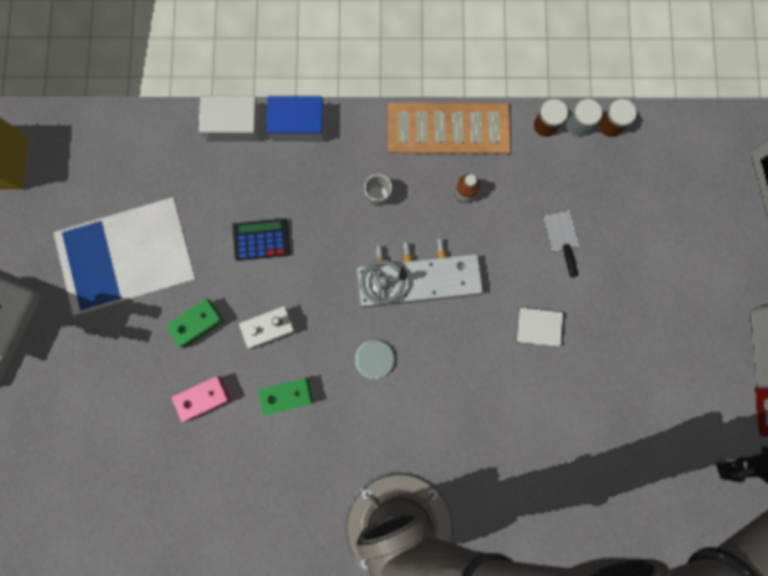

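View pics/side0.png

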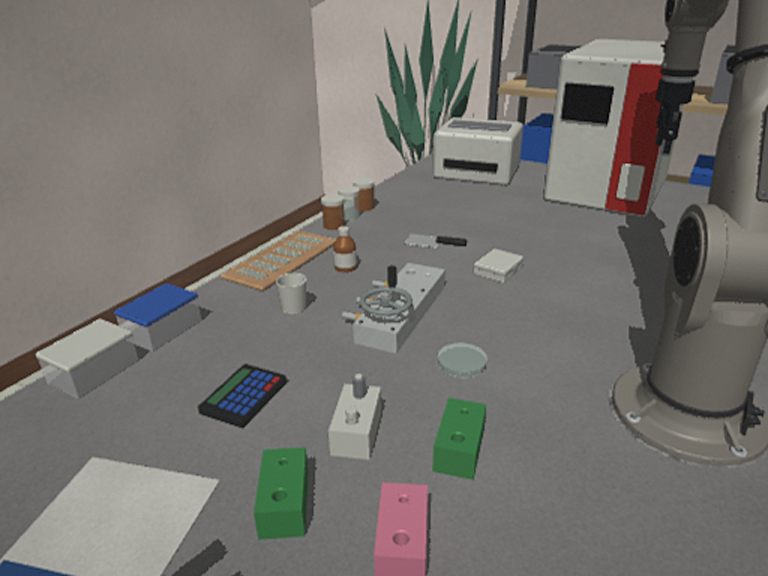

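Top view (768×576): the white stand is at (267,327), with a grey probe at (278,321) and a white vial at (257,331). The manifold is at (420,280), the wheel at (384,283), the handle at (403,273) and the wide hole at (461,266).

What could be taken for the stand: white (267,327), green (193,322), green (285,396), pink (200,398). I choose the white one. What could be taken for the probe: the grey cylinder (278,321) or the white vial (257,331). I choose the grey one, which is the taller. What could be taken for the port: the wide hole (461,266) or the narrow one near (463,289), plus small screws. I choose the narrow one.

Run:
```python
from h import *
z=np.load("top0.npz");a,d=z["a"],z["d"];P=cloud("top",d)
def rect(box,zl,zh,zt,name):
    x0,y0,x1,y1=[int(q/1.5) for q in box]
    m=np.zeros((384,512),bool);m[y0:y1,x0:x1]=True
    m&=(P[...,2]>zl)&(P[...,2]<zh)
    v,u=np.nonzero(m); Q=np.array([ray("top",i,j,zt)[:2] for i,j in zip(u,v)])
    q=cv2.minAreaRect((Q*1000).astype(np.float32)); print(name,len(u),q,"medz",np.median(P[m][:,2]))
rect((340,235,500,320),.036,.053,.045,"manifold")
rect((230,300,305,355),.043,.058,.05,"stand")
def blob(box,f,zt,name,n="top",aa=a,PP=P):
    x0,y0,x1,y1=[int(q/1.5) for q in box]
    m=np.zeros((384,512),bool);m[y0:y1,x0:x1]=True
    m&=f(aa.astype(int),PP); v,u=np.nonzero(m); 
    if len(u): print(name,len(u),u.mean()*1.5,v.mean()*1.5,ray(n,u.mean(),v.mean(),zt))
blob((230,300,305,355),lambda a,P:P[...,2]>.078,.086,"probe top (stand50)")
blob((230,300,305,355),lambda a,P:(P[...,2]>.06)&(P[...,2]<.075),.070,"vial")
blob((340,235,500,320),lambda a,P:P[...,2]>.105,.127,"handle top")
x=P[200:232,160:200]; print("max z stand",x[...,2].max())
b=a[:,:,::-1]
c1=cv2.resize(b[155:210,230:330],None,fx=7,fy=7,interpolation=cv2.INTER_CUBIC)
zs=np.load("side0.npz")["a"][:,:,::-1]
c2=cv2.resize(b[195:240,150:210],None,fx=4,fy=4,interpolation=cv2.INTER_CUBIC)
c3=cv2.resize(zs[165:235,205:305],None,fx=3,fy=3,interpolation=cv2.INTER_CUBIC)
im=np.zeros((600,700,3),np.uint8); im[:385]=c1; im[385:565,:240]=c2; im[385:595,250:550]=c3
cv2.imwrite("pics/crop1.png",im)
```

```text
manifold 1674 ((568.6321411132812, -44.14820861816406), (113.79268646240234, 279.8056945800781), 6.431405067443848) medz 0.04549473015758383
stand 509 ((447.1509704589844, 304.25323486328125), (61.04954147338867, 110.62079620361328), 21.520423889160156) medz 0.05042917319988149
probe top (stand50) 36 274.875 321.0 [0.45520822 0.27756466 0.086     ]
vial 27 257.55555555555554 328.1111111111111 [0.44051407 0.31880131 0.07      ]
handle top 46 411.2608695652174 272.57608695652175 [ 0.55856508 -0.02432632  0.127     ]
max z stand 1.508970162210288
```

View pics/crop1.png

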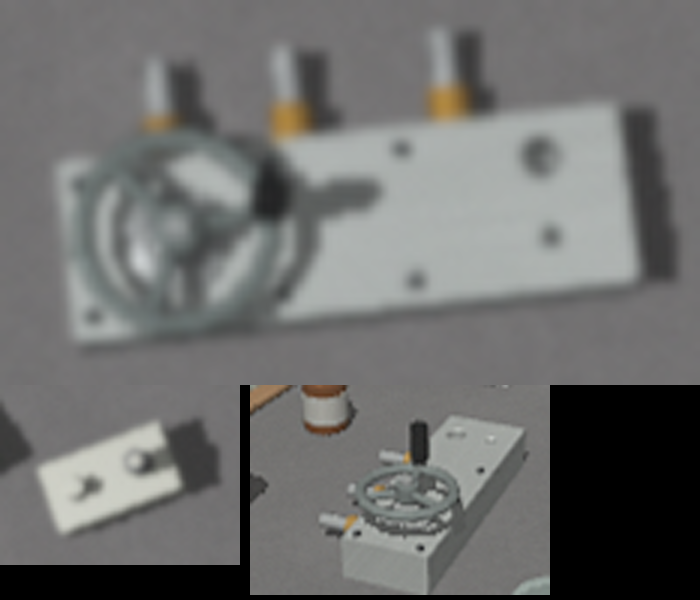

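The crop confirms the choices. The probe is the grey cylinder on the white stand, at crop (138,462) in the inset, and the vial is the one beside it. The narrow port is at crop (551,237), with the wide opening above it at (541,157). The handle, at (270,190), lies towards −y/+x from the axis.

```bash
cat >> h.py <<'E'
from scipy.spatial.transform import Rotation as Ro
def Rdown(yaw):
    t=np.radians(yaw); y=np.array([np.cos(t),np.sin(t),0]); z=np.array([0,0,-1.]); return np.stack([np.cross(y,z),y,z],1)
def goals(*gs,lag=(0,0,0)):
    s=status.get_obs();R0=Ro.from_rotvec(s["orientation"]).as_matrix();p0=np.array(s["tcp_pos"])
    print("now",p0.round(4),"yaw",np.degrees(np.arctan2(R0[1,1],R0[0,1])).round(2),"tilt",(R0[:,2]).round(4),"t",s["clock"],"w",s["grip_width"],"gf",s["gripper_force"],"F",np.round(s["contact_force"],1))
    for x,y,z,yaw in gs:
        rv=Ro.from_matrix(R0.T@Rdown(yaw)).as_rotvec(); t=R0.T@(np.array([x,y,z])-p0)*1000
        print(rv.round(4),t.round(1))
E
python3 - <<'E'
from h import *
for n,u,v in [("port",308.7,188.9),("wide",307.3,177.4),("c-x-y",321.4,195.7),("c-x+y",240.7,204.3),("c+x-y",317.4,169.7)]:
    print(n,ray("top",u,v,.045).round(4))
z=np.load("top0.npz");P=cloud("top",z["d"]); m=P[195:240,150:210,2]; print(np.sort(m[m<.2])[-40:].round(4))
goals((.52,-.35,.23,-45),(.60,-.05,.23,0),(.457,.277,.18,21.5))
E
```

```text
port [ 0.5477 -0.1469  0.045 ]
wide [ 0.5881 -0.1426  0.045 ]
c-x-y [ 0.5241 -0.1904  0.045 ]
c-x+y [0.4932 0.0878 0.045 ]
c+x-y [ 0.6154 -0.1781  0.045 ]
[0.069  0.0691 0.07   0.0712 0.0717 0.0725 0.0731 0.0732 0.074  0.0747
 0.0748 0.0756 0.0816 0.0824 0.0828 0.083  0.0841 0.0842 0.0845 0.0847
 0.0853 0.0856 0.0868 0.0873 0.0874 0.0875 0.0876 0.0877 0.0878 0.088
 0.0885 0.0888 0.0889 0.0891 0.0891 0.0891 0.0893 0.0899 0.092  0.092 ]
now [ 0.1817 -0.6495  0.2304] yaw -74.37 tilt [-6.0e-04  1.6e-03 -1.0e+00] t 0.1 w 0.08527668288615559 gf 0.0 F [ 0.1 -0.4  0.3]
[-1.700e-03 -3.000e-04 -5.126e-01] [ 406.5 -197.3    0.7]
[-1.500e-03 -1.000e-03 -1.298e+00] [ 564.4 -464.6    1.1]
[-1.4000e-03 -1.3000e-03 -1.6732e+00] [ 514.8 -818.    51.7]
```

```bash
python3 -m creep '0 0 -.064 51 -25 0 1; 0 0 -.13 102 -49 0 1; 0 0 -.19 152 -74 0 1; 0 0 -.26 203 -99 0 1; 0 0 -.32 254 -123 0 1; 0 0 -.385 305 -148 0 1; 0 0 -.45 356 -173 0 1; 0 0 -.513 407 -197 0 1; -.0017 0 -.513 407 -197 0 1'; python3 -c "
from h import *
goals((.49,-.035,.21,-10),(.457,.277,.17,21.5))"
```

```text
clock: 1.23
tcp_pos: [0.5249, -0.345, 0.2309]
orientation: [-2.896, -1.217, -0.005]
contact_force: [0.3, -0.4, 0.5]
grip_width: 0.0855
gripper_force: 0.0
now [ 0.5249 -0.345   0.2309] yaw -44.42 tilt [ 0.0025  0.0016 -1.    ] t 1.225 w 0.08545831889178182 gf 0.0 F [ 0.3 -0.4  0.5]
[ 0.0015 -0.0027 -0.6008] [ 196.9 -241.9   21.3]
[ 0.0023 -0.0022 -1.1506] [ 396.5 -483.9   61.7]
```

```bash
python3 -m creep '0 0 -.12 39 -48 0 1; 0 0 -.24 78 -96 0 1; 0 0 -.36 117 -144 5 1; 0 0 -.48 156 -191 10 1; 0 0 -.6 196 -239 10 1; 0 0 -.72 235 -287 20 1; 0 0 -.84 274 -335 30 1; 0 0 -.96 313 -383 40 1; 0 0 -1.07 352 -431 50 1; 0 0 -1.15 391 -478 60 1'
python3 - <<'E'
from h import *
a,d=save("top","t1.png",(140,180,240,255),7); a,d=save("side","s1.png",(190,200,310,320),6)
np.save("s1.npy",a)
goals((.457,.277,.12,21.5),(.457,.277,.054,21.5))
E
```

```text
clock: 2.48
tcp_pos: [0.4591, 0.2643, 0.1699]
orientation: [1.779, 2.587, -0.002]
contact_force: [1.8, -0.2, -0.1]
grip_width: 0.0854
gripper_force: 0.0
now [0.4564 0.2705 0.1699] yaw 21.51 tilt [-9.0e-04  2.9e-03 -1.0e+00] t 2.575 w 0.08549627855026608 gf 0.0 F [-0.6 -0.1 -0.2]
[ 0.0003 -0.003   0.0002] [ 5.7  2.9 49.9]
[ 0.0003 -0.003   0.0002] [  5.5   2.9 115.9]
```

View pics/s1.png

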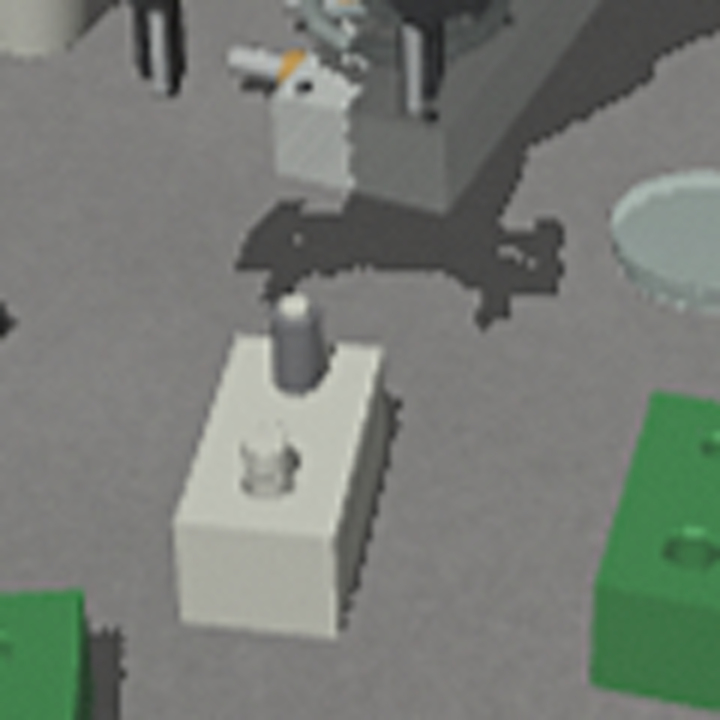

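The side crop shows the probe, crop (298,345), upright with its shoulder on the stand. The vial is at (270,465). The fingers are above, clear of everything.

Run:
```python
from h import *
print(ray("side",190+299/6,200+382/6,.05),ray("side",190+295/6,200+304/6,.086))
print("expected px",(proj("side",[.457,.277,.05])-[190,200])*6,(proj("side",[.457,.277,.086])-[190,200])*6)
```

```text
[0.45546635 0.2776558  0.05      ] [0.45754152 0.2749932  0.086     ]
expected px [296.62278709 379.83974904] [293.39478117 307.20019171]
```

```bash
python3 -m creep '0 -.003 0 5.5 3 25 1; 0 -.003 0 5.5 3 50 .6; 0 -.003 0 5.5 3 75 .3; 0 -.003 0 5.5 3 95 .3; 0 -.003 0 5.5 3 110 .3; 0 -.003 0 5.5 3 115 .3; 0 -.003 0 5.5 3 115 .3' 40
python3 - <<'E'
from h import *
goals((.457,.2765,.055,21.5))
E
```

```text
clock: 3.45
tcp_pos: [0.4601, 0.2698, 0.0554]
orientation: [1.779, 2.584, -0.004]
contact_force: [0.2, -0.4, 0.4]
grip_width: 0.0555
gripper_force: 0.0
now [0.4601 0.2698 0.0554] yaw 20.91 tilt [ 0.002  -0.0042 -1.    ] t 3.45 w 0.05546001717252959 gf 0.0 F [ 0.2 -0.4  0.4]
[ 0.0004  0.0047 -0.0103] [ 7.4 -0.5  0.4]
```

```bash
python3 -m creep '0 .004 -.01 3.7 0 0 .3; 0 .004 -.01 7.4 -.5 0 .3; 0 .004 -.01 7.4 -.5 0 .3; 0 .004 -.01 7.4 -.5 0 .3' 40
python3 - <<'E'
from h import *
goals((.457,.2765,.055,21.5))
E
```

```text
clock: 3.95
tcp_pos: [0.4569, 0.2765, 0.0555]
orientation: [1.768, 2.596, -0.0]
contact_force: [-0.5, 0.4, -0.6]
grip_width: 0.0552
gripper_force: 0.0
now [0.4569 0.2765 0.0555] yaw 21.49 tilt [ 7.e-04 -5.e-04 -1.e+00] t 3.95 w 0.055173489139907675 gf 0.0 F [-0.5  0.4 -0.6]
[ 0.0005  0.0007 -0.0002] [-0.   0.1  0.5]
```

Close, then lift.

```bash
python3 -m creep '0 0 0 0 0 0 -.5; 0 0 0 0 0 0 -1; 0 0 0 0 0 0 -1; 0 0 0 0 0 0 -1; 0 0 0 0 0 0 -1; 0 0 0 0 0 -10 -1; 0 0 0 0 0 -40 -1; 0 0 0 0 0 -85 -1; 0 0 0 0 0 -120 -1; 0 0 0 0 0 -120 -1' 45
python3 - <<'E'
from h import *
save("side","s2.png",(190,150,310,270),5)
goals((.5477,-.1469,.175,6.3))
E
```

```text
clock: 5.2
tcp_pos: [0.4583, 0.2779, 0.1785]
orientation: [1.767, 2.594, 0.008]
contact_force: [0.4, -0.8, -0.7]
grip_width: 0.0189
gripper_force: 44.5
now [0.4575 0.2769 0.1767] yaw 21.48 tilt [ 3.1e-03  7.0e-04 -1.0e+00] t 5.25 w 0.018716980198965314 gf 44.525354504585266 F [-0.5 -0.2 -1.2]
[3.200e-03 1.000e-04 2.649e-01] [-427.5  -71.2    1.7]
```

View pics/s2.png

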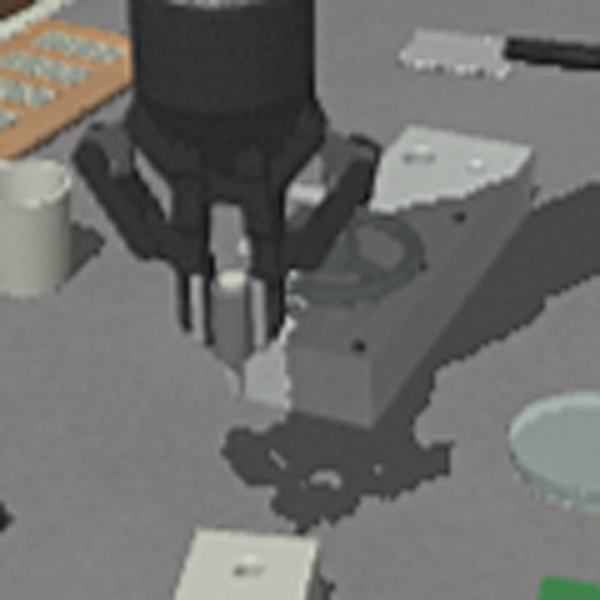

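The side view shows the probe held upright between the fingers at crop (235,320), and the stand hole empty. Next I carry it to the port.

```bash
python3 -m creep '0 0 .03 -25 -4 -15 -1; 0 0 .06 -80 -13 -18 -1; 0 0 .09 -135 -22 -18 -1; 0 0 .12 -190 -31 -18 -1; 0 0 .16 -245 -40 -18 -1; 0 0 .19 -300 -49 -18 -1; 0 0 .23 -355 -59 -18 -1; 0 0 .265 -405 -67 -10 -1; 0.003 0 .265 -427 -71 20 -1; .003 0 .265 -427 -71 50 -1' 45
python3 - <<'E'
from h import *
goals((.5477,-.1469,.095,6.3))
E
```

```text
clock: 6.5
tcp_pos: [0.5464, -0.1497, 0.1234]
orientation: [-2.1, -2.334, 0.006]
contact_force: [-0.5, -0.1, 0.1]
grip_width: 0.0188
gripper_force: 44.5
now [ 0.5464 -0.1497  0.1234] yaw 6.06 tilt [-0.0042 -0.0018 -1.    ] t 6.5 w 0.018769425980259418 gf 44.52655613422394 F [-0.5 -0.1  0.1]
[-0.0044  0.0013 -0.0042] [ 2.7  1.8 28.4]
```

```bash
python3 -m creep '-.004 .001 -.004 2.7 1.8 15 -1; -.004 .001 -.004 2.7 1.8 31 -1; -.004 .001 -.004 2.7 1.8 31 -1; -.004 .001 -.004 2.7 1.8 31 -1' 45
python3 - <<'E'
from h import *
goals((.5477,-.1469,.0745,6.3))
save("side","s3.png",(250,155,310,215),10)
p=proj("side",[.5477,-.1469,.0615]);q=proj("side",[.5477,-.1469,.045]);w=proj("side",[.5879,-.1426,.045])
for k in(p,q,w): print((k-[250,155])*10)
E
```

```text
clock: 7.0
tcp_pos: [0.5492, -0.1438, 0.0953]
orientation: [2.089, 2.343, 0.003]
contact_force: [-0.4, 0.8, 0.9]
grip_width: 0.0184
gripper_force: 44.5
now [ 0.5492 -0.1438  0.0953] yaw 6.56 tilt [ 2.6e-03 -1.0e-04 -1.0e+00] t 7.0 w 0.018427988060199598 gf 44.50491428375244 F [-0.4  0.8  0.9]
[0.0026 0.0004 0.0046] [-2.9 -1.9 20.8]
[356.20916018 239.25797649]
[355.07885601 283.81744379]
[241.16180557 261.78837968]
```

View pics/s3.png

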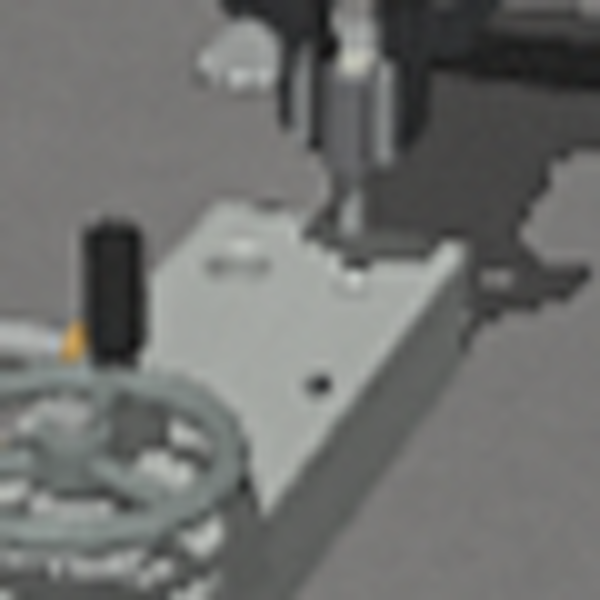

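The side crop shows the pin tip at (350,238) above the port at (352,275). The wide hole is at (238,259).

Run:
```python
from h import *
s=status.get_obs();p=np.array(s["tcp_pos"]);print(p)
f=lambda u,v,z:ray("side",250+u/10-.45+.0,155+v/10-.45,z)   # crop->pixel centre
print("port side",f(352,275,.045),"wide side",f(238,259,.045))
print("tip px pred",(proj("side",[*p[:2],p[2]-.0295])-[250,155])*10+4.5,"shoulder pred",(proj("side",[*p[:2],p[2]-.0055])-[250,155])*10+4.5)
a,d=grab_frame("side");g=a.sum(2)/3
for v in range(168,182): print(v,g[v,279:293].astype(int))
```

```text
[ 0.54931136 -0.14391804  0.09551597]
port side [ 0.55412967 -0.15411074  0.045     ] wide side [ 0.59261789 -0.14599806  0.045     ]
tip px pred [352.48540134 234.02847639] shoulder pred [354.08400421 167.92586833]
168 [125 121  57  75  94  99 101  78 104 127  72  42  46  63]
169 [121 101  44  73  95  99 100  76 104 128  73  49  63  71]
170 [119 111 104  88  91  97  99  76 109 133  87  65  70  72]
171 [123 124 128 100  98 100 100  86  84  99  81  70  69  72]
172 [122 123 126 120  89  88  90  76  66  65  68  69  68  72]
173 [122 123 126 132  80  83  89  68  66  69  70  72  71  70]
174 [123 124 126 133  83  81 117  83  69  69  71  72  71  71]
175 [120 122 127 106  72 114 133  85  66  71  71  72  71  71]
176 [139 139 109  70  65 134 139  83  65  68  71  71  69  69]
177 [167 127  87  80  81 131 125  84  68  72  67  70  68  70]
178 [174 106  81  85  87 105 101  89  86  88  87  81  84  72]
179 [171 148 147  98  83  85  91  91  92  92  94  89  89  83]
180 [167 169 173 151 149 106  89  89  86  84  84  83  80 138]
181 [166 167 167 171 178 107  77  77 137 150 147 147 142 169]
```

Run:
```python
from h import *
th=np.radians(6.3);ex=np.array([np.cos(th),np.sin(th)]);ey=np.array([-np.sin(th),np.cos(th)])
c0=np.array([.5561,-.0440])
for n in("top","side"):
    z=np.load(n+"0.npz");a,d=z["a"],z["d"];g=cv2.cvtColor(a,cv2.COLOR_RGB2GRAY).astype(np.float32)
    # sample brightness on the block's top plane, in block coords; edges by profile
    def prof(xs,ys):
        X,Y=np.meshgrid(xs,ys,indexing="ij"); uv=np.array([[proj(n,[*(c0+x*ex+y*ey),.045]) for x,y in zip(r1,r2)] for r1,r2 in zip(X,Y)]).astype(np.float32)
        return cv2.remap(g,uv[...,0].copy(),uv[...,1].copy(),cv2.INTER_LINEAR)
    def edge(p,s):
        k=np.gradient(cv2.GaussianBlur(p.reshape(-1,1).astype(np.float32),(1,9),0).ravel()); i=np.argmax(np.abs(k)); w=np.abs(k[max(0,i-6):i+7]); return (s[max(0,i-6):i+7]*w).sum()/w.sum()
    s=np.arange(-.012,.0121,.0005)
    for nm,e in [("-y",lambda:(edge(prof(np.arange(-.035,.036,.005),-.14+s).mean(0),-.14+s)+.14)),
                 ("-x@-y",lambda:edge(prof(-.045+s,np.arange(-.13,-.06,.005)).mean(1),s)),
                 ("-x@mid",lambda:edge(prof(-.045+s,np.arange(-.05,.02,.005)).mean(1),s)),
                 ("+x@-y",lambda:edge(prof(.045+s,np.arange(-.13,-.07,.005)).mean(1),s))]:
        print(n,nm,(e()*1000).round(2))
    A=prof(np.arange(-.03,-.0059,.001),np.arange(-.115,-.084,.001)); 
    if n=="top": 
        W=np.clip(np.median(A)-15-A,0,None); i,j=np.indices(A.shape); print("port block mm",-30+(W*i).sum()/W.sum(),-115+(W*j).sum()/W.sum())
```

```text
top -y -1.51
top -x@-y 1.03
top -x@mid 0.64
top +x@-y 1.48Traceback (most recent call last):
  File "<stdin>", line 18, in <module>
  File "<stdin>", line 8, in prof
  File "h.py", line 10, in proj
    K,R,t=cam(n); q=K@(R@np.array(p,float)+t); return q[:2]/q[2]
          ~~~^^^
  File "h.py", line 4, in cam
    m=camera_model(n); R=cv2.Rodrigues(np.array(m["rvec"],float))[0]
ValueError: time passes only in moves, steps and waits
```

```bash
sed -i 's/^def cam(n)/from functools import lru_cache\n@lru_cache\ndef cam(n)/' h.py
python3 - <<'E'
from h import *
goals((.5502,-.1466,.076,6.3))
E
```

```text
now [ 0.5493 -0.144   0.0955] yaw 6.54 tilt [ 3.1e-03 -3.0e-04 -1.0e+00] t 7.1 w 0.018865751789295324 gf 44.50612127780914 F [-0.   1.   0.5]
[0.0031 0.0007 0.0042] [-2.6  0.5 19.5]
```

```bash
python3 -m creep '.003 .0007 .004 -2.6 .5 5 -1; .003 .0007 .004 -2.6 .5 12 -1; .003 .0007 .004 -2.6 .5 18 -1; .003 .0007 .004 -2.6 .5 21 -1; .003 .0007 .004 -2.6 .5 24 -1; .003 .0007 .004 -2.6 .5 26 -1; .003 .0007 .004 -2.6 .5 26 -1' 45
python3 - <<'E'
from h import *
goals((.5502,-.1466,.0515,6.3))
save("side","s4.png",(250,150,310,210),8)
E
```

```text
clock: 7.98
tcp_pos: [0.5495, -0.1466, 0.0685]
orientation: [-2.095, -2.339, 0.001]
contact_force: [-0.1, 0.3, -1.3]
grip_width: 0.0188
gripper_force: 44.6
now [ 0.5495 -0.1466  0.0685] yaw 6.3 tilt [-1.6e-03  5.0e-04 -1.0e+00] t 7.975 w 0.0188389205635527 gf 44.608245491981506 F [-0.1  0.3 -1.3]
[-0.0015 -0.0007 -0.    ] [-0.1  0.8 17. ]
```

View pics/s4.png

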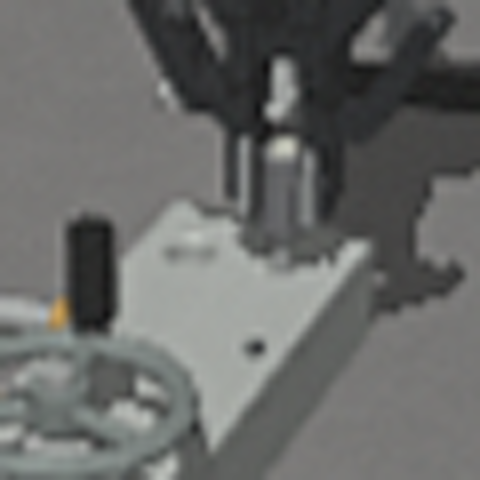

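The grip is still vertical over the port at crop (280,200). The tip is about 6 mm below the mouth with almost no force, so it has entered. I push on gently.

```bash
python3 -m creep '0 0 0 0 .3 4 -1; 0 0 0 0 .3 8 -1; 0 0 0 0 .3 12 -1; 0 0 0 0 .3 15 -1; 0 0 0 0 .3 17 -1; 0 0 0 0 .3 18.5 -1; 0 0 0 0 .3 19.5 -1; 0 0 0 0 .3 19.5 -1' 45
python3 - <<'E'
from h import *
goals((.5502,-.1466,.0515,6.3))
E
```

```text
clock: 9.02
tcp_pos: [0.5497, -0.1466, 0.0504]
orientation: [-2.095, -2.339, 0.002]
contact_force: [-4.6, -0.4, 12.8]
grip_width: 0.0184
gripper_force: 46.0
now [ 0.5497 -0.1466  0.0504] yaw 6.29 tilt [-1.6e-03 -3.0e-04 -1.0e+00] t 9.025 w 0.018404074958604934 gf 46.01904094219208 F [-4.6 -0.4 12.8]
[-0.0016  0.0001 -0.0001] [-0.1  0.4 -1.1]
```

```bash
python3 -m creep '0 0 0 0 0 0 0; 0 0 0 0 0 0 .3; 0 0 0 0 0 0 .3; 0 0 0 0 0 0 .3; 0 0 0 0 0 -30 .3; 0 0 0 0 0 -75 .3; 0 0 0 0 0 -125 .3; 0 0 0 0 0 -125 .3'
python3 - <<'E'
from h import *
a,d=save("side","s5.png",(215,140,315,215),7); np.save("s5.npy",a)
goals((.5495,.04,.17,6.3))
at,dt=grab_frame("top"); P=cloud("top",dt); b=at[:,:,::-1]
cv2.imwrite("pics/t5.png",cv2.resize(b[155:210,230:330],None,fx=7,fy=7,interpolation=cv2.INTER_CUBIC))
E
```

```text
clock: 10.02
tcp_pos: [0.5527, -0.1468, 0.1782]
orientation: [2.093, 2.336, 0.005]
contact_force: [-0.2, 0.3, -0.6]
grip_width: 0.0555
gripper_force: 0.0
now [ 0.551  -0.1468  0.1758] yaw 6.29 tilt [ 2.1e-03 -6.0e-04 -1.0e+00] t 10.075 w 0.055248488162893086 gf 0.0 F [-0.   0.5 -1.4]
[ 0.002   0.0008 -0.0002] [185.8  18.9   5.7]
```

View pics/s5.png

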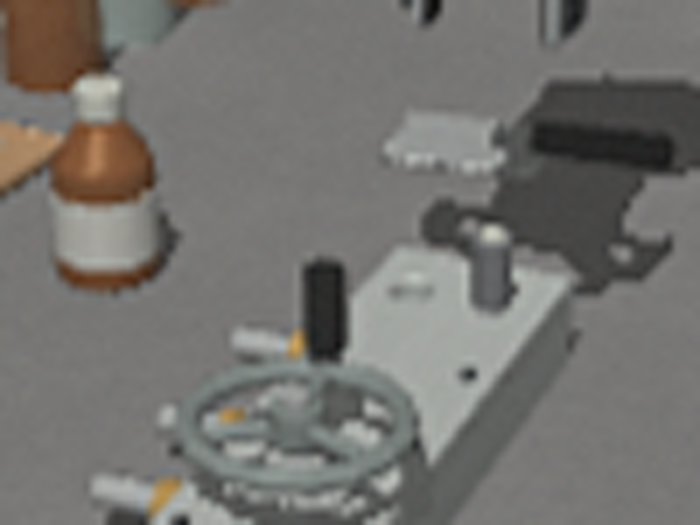

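The side crop shows the probe seated upright at (490,270) with its shoulder on the block. The handle is at (325,310) and the wheel hub at (295,415).

Run:
```python
from h import *
ax=np.array([.5472,.0393])
p=ray("side",215+326/7-.43,140+310/7-.43,.106);print(p,np.linalg.norm(p[:2]-ax))
q=ray("top",268.6-.43,182.1-.43,.115);print(q,np.linalg.norm(q[:2]-ax))
for k in(p,q): print("world ang",np.degrees(np.arctan2(*(k[:2]-ax)[::-1])))
for w in(-60,-55,-50,-45,-40): 
    t=np.radians(w);h=ax+.046*np.array([np.cos(t),np.sin(t)]);print(w,h,proj("side",[*h,.106]),proj("top",[*h,.127]))
print("obs side px",215+326/7-.43,140+310/7-.43)
```

```text
[ 0.55890086 -0.00587647  0.106     ] 0.04666716074409785
[ 0.56068678 -0.00498325  0.115     ] 0.04629146111694878
world ang -75.47928000182569
world ang -73.06150945269893
-60 [ 5.70200000e-01 -5.37168574e-04] [256.93810112 183.73125581] [266.90691038 178.19083944]
-55 [0.57358452 0.00161901] [255.58524219 183.77120136] [266.24958677 177.17178859]
-50 [0.57676823 0.00406196] [254.24109107 183.86631382] [265.505243   176.21342298]
-45 [0.57972691 0.00677309] [252.91484702 184.01600101] [264.67958217 175.32291047]
-40 [0.58243804 0.00973177] [251.61562804 184.21933734] [263.77890354 174.50689801]
obs side px 261.14142857142855 183.85571428571427
```

```bash
python3 -m creep '0 0 0 47 0 2 .3; 0 0 0 94 -5 4 .3; 0.002 0.001 0 142 -7.5 6 .3; .002 .001 0 142 -7.5 6 .3; .002 .001 0 142 -7.5 6 .3'
python3 - <<'E'
from h import *
goals((.5595,-.005,.089,6.3))
E
```

```text
clock: 10.75
tcp_pos: [0.5261, -0.0069, 0.167]
orientation: [-2.093, -2.336, 0.005]
contact_force: [-0.1, 0.3, -0.3]
grip_width: 0.0555
gripper_force: 0.0
now [ 0.5261 -0.0069  0.167 ] yaw 6.3 tilt [-6.e-03  9.e-04 -1.e+00] t 10.75 w 0.05545244249112913 gf 0.0 F [-0.1  0.3 -0.3]
[-0.0059 -0.0015  0.    ] [-1.9 33.8 77.8]
```

```bash
python3 -m creep '-.005 -.001 0 -1.9 17 0 .3; -.005 -.001 0 -1.9 33.8 0 .3; -.005 -.001 0 -1.9 33.8 0 .3; -.005 -.001 0 -1.9 33.8 10 .3;-.005 -.001 0 -1.9 33.8 10 .3'
python3 - <<'E'
from h import *
goals((.5595,-.005,.089,6.3))
save("side","s6.png",(220,130,300,210),7)
E
```

```text
clock: 11.38
tcp_pos: [0.5594, -0.0049, 0.1568]
orientation: [-2.096, -2.339, 0.001]
contact_force: [-0.4, -0.5, 0.6]
grip_width: 0.0557
gripper_force: 0.0
now [ 0.5594 -0.0049  0.1568] yaw 6.28 tilt [-1.2e-03  6.0e-04 -1.0e+00] t 11.375 w 0.055668687030909575 gf 0.0 F [-0.4 -0.5  0.6]
[-0.0011 -0.0007 -0.0003] [-0.2  0.2 67.8]
```

View pics/s6.png

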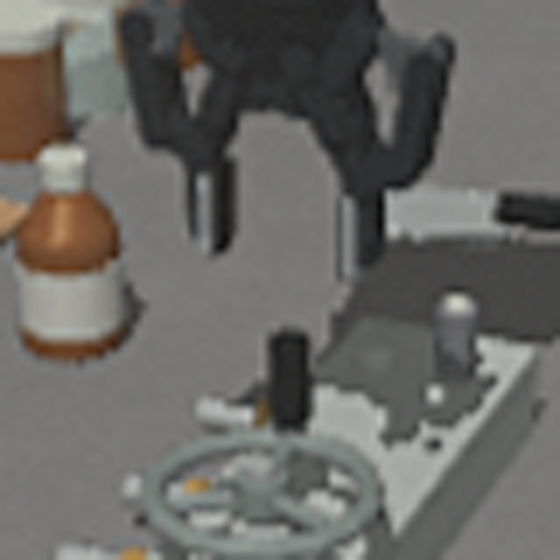

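The handle at crop (290,380) sits between the fingers, which are at u 213 and 350. I descend and grip.

```bash
python3 -m creep '0 0 0 0 0 20 .3; 0 0 0 0 0 40 .3; 0 0 0 0 0 57 .3; 0 0 0 0 0 67 .3; 0 0 0 0 0 67 .3; 0 0 0 0 0 67 -.5; 0 0 0 0 0 67 -1; 0 0 0 0 0 67 -1;0 0 0 0 0 67 -1' 45
python3 - <<'E'
from h import *
goals((.5595,-.005,.089,6.3))
# tool-axis row tables for circle from given world angle
R0=Rdown(6.3)
def arc(a0,a1,step):
    n=int(np.ceil(abs(a1-a0)/step)); P=lambda a:np.array([46*np.cos(np.radians(a)),46*np.sin(np.radians(a)),0])
    for k in range(1,n+1):
        a=a0+(a1-a0)*k/n; print(round(a,1),(R0.T@(P(a)-P(a0)))[:2].round(1))
arc(-74.5,-254.5,18)
E
```

```text
clock: 12.55
tcp_pos: [0.5608, -0.0043, 0.0917]
orientation: [2.095, 2.339, 0.003]
contact_force: [-2.7, 0.8, 6.3]
grip_width: 0.0178
gripper_force: 44.0
now [ 0.5608 -0.0043  0.0917] yaw 6.3 tilt [ 1.8e-03  6.0e-04 -1.0e+00] t 12.55 w 0.01779921228760597 gf 44.01051163673401 F [-2.7  0.8  6.3]
[ 0.0019 -0.0004  0.    ] [-0.6 -1.4  2.7]
-92.5 [ -0.1 -14.4]
-110.5 [  4.3 -28.1]
-128.5 [ 12.8 -39.8]
-146.5 [ 24.4 -48.3]
-164.5 [ 38.1 -52.8]
-182.5 [ 52.4 -52.8]
-200.5 [ 66.1 -48.4]
-218.5 [ 77.8 -40. ]
-236.5 [ 86.3 -28.4]
-254.5 [ 90.8 -14.7]
```

```bash
python3 -m creep '0 0 0 0 -14.4 -2 -1; 0 0 0 4.3 -28.1 -2 -1; 0 0 0 12.8 -39.8 -2 -1; 0 0 0 24.4 -48.3 -2 -1; 0 0 0 38.1 -52.8 -2 -1; 0 0 0 52.4 -52.8 -2 -1; 0 0 0 66.1 -48.4 -2 -1; 0 0 0 77.8 -40 -2 -1; 0 0 0 86.3 -28.4 -2 -1; 0 0 0 90.8 -14.7 -2 -1' 45
python3 - <<'E'
from h import *
def st():
    s=status.get_obs();p=np.array(s["tcp_pos"])[:2]-[.5472,.0393]
    print("rad",np.linalg.norm(p).round(4),"ang",np.degrees(np.arctan2(p[1],p[0])).round(1)); goals()
st()
R0=Rdown(6.3)
P=lambda a:np.array([46*np.cos(np.radians(a)),46*np.sin(np.radians(a)),0])
for a in range(-270,-366,-15): print(a,(R0.T@(P(a)-P(-254.5)))[:2].round(1))
E
```

```text
clock: 13.8
tcp_pos: [0.5353, 0.0842, 0.0922]
orientation: [-2.095, -2.34, 0.003]
contact_force: [-1.9, -8.4, -21.7]
grip_width: 0.0177
gripper_force: 45.0
rad 0.0465 ang 104.8
now [0.5353 0.0842 0.0922] yaw 6.31 tilt [-2.2e-03 -7.0e-04 -1.0e+00] t 13.8 w 0.017732326434813265 gf 45.02172768115997 F [ -1.9  -8.4 -21.7]
-270 [ 0.3 12.4]
-285 [-2.6 24.1]
-300 [-8.3 34.6]
-315 [-16.6  43.3]
-330 [-26.9  49.5]
-345 [-38.5  52.8]
-360 [-50.5  53.1]
```

```bash
python3 -m creep '0 0 0 .3 12.4 1.5 -1; 0 0 0 -2.6 24.1 1.5 -1; 0 0 0 -8.3 34.6 1.5 -1; 0 0 0 -16.6 43.3 1.5 -1; 0 0 0 -26.9 49.5 1.5 -1; 0 0 0 -38.5 52.8 1.5 -1; 0 0 0 -45 53.4 1.5 -1; 0 0 0 -47.5 53.4 1.5 -1; 0 0 0 -47.5 53.4 1.5 -1' 45
cat >> h.py <<'E'
def st():
    s=status.get_obs();p=np.array(s["tcp_pos"])[:2]-[.5472,.0393]
    print("rad",np.linalg.norm(p).round(4),"ang",np.degrees(np.arctan2(p[1],p[0])).round(1)); goals()
E
python3 -c "
from h import *
st()"
```

```text
clock: 14.92
tcp_pos: [0.5927, 0.0451, 0.092]
orientation: [-2.092, -2.339, 0.001]
contact_force: [-8.8, -0.8, -8.6]
grip_width: 0.0177
gripper_force: 46.8
rad 0.0459 ang 7.3
now [0.5927 0.0451 0.092 ] yaw 6.36 tilt [-0.0029  0.0021 -1.    ] t 14.925 w 0.017650680473934206 gf 46.79850518703461 F [-8.8 -0.8 -8.6]
```

```bash
python3 -m creep '0 0 0 -1 0 0 -1; 0 0 0 -2.5 0 0 -1; 0 0 0 -2.5 0 0 -1;0 0 0 -2.5 0 0 -1'; python3 -c "
from h import *
st()"
```

```text
clock: 15.42
tcp_pos: [0.5928, 0.0446, 0.092]
orientation: [-2.09, -2.339, -0.002]
contact_force: [-10.4, 4.1, -8.9]
grip_width: 0.0176
gripper_force: 46.7
rad 0.0459 ang 6.6
now [0.5928 0.0446 0.092 ] yaw 6.45 tilt [-0.0029  0.0041 -1.    ] t 15.425 w 0.017587507601343717 gf 46.73395335674286 F [-10.4   4.1  -8.9]
```

```bash
python3 -m creep '0 0 0 -2 0 0 -1; 0 0 0 -4 0 0 -1; 0 0 0 -4 0 0 -1;0 0 0 -4 0 0 -1'; python3 -c "
from h import *
st()"
```

```text
clock: 15.92
tcp_pos: [0.5929, 0.0444, 0.092]
orientation: [-2.085, -2.34, -0.007]
contact_force: [-11.2, 10.7, -10.9]
grip_width: 0.0178
gripper_force: 46.6
rad 0.0459 ang 6.4
now [0.5929 0.0444 0.092 ] yaw 6.61 tilt [-0.0029  0.0082 -1.    ] t 15.925 w 0.017794414911378557 gf 46.575685143470764 F [-11.2  10.7 -10.9]
```

The wheel is at the stop: 10 N with no motion, at angle 6.4° against the expected 6.3°. Now I back it off, with wheel angle a giving tool shift tx = 46 sin a, ty = 46(cos a − 1).

```bash
python3 -m creep '0 0 0 8.5 -3 3 -1; 0 0 0 24.2 -5.8 3 -1; 0 0 0 38.1 -13.8 3 -1; 0 0 0 48.3 -26 3 -1; 0 0 0 53.8 -41 3 -1; 0 0 0 53.8 -57 3 -1; 0 0 0 48.3 -72 3 -1; 0 0 0 38.1 -84.2 3 -1; 0 0 0 24.2 -92.2 3 -1; 0 0 0 8.5 -95 3 -1' 45; python3 -c "
from h import *
st()"
```

```text
clock: 17.18
tcp_pos: [0.501, 0.0374, 0.0915]
orientation: [2.092, 2.342, 0.009]
contact_force: [-3.7, 4.0, 17.1]
grip_width: 0.0181
gripper_force: 49.4
rad 0.0463 ang -177.6
now [0.501  0.0374 0.0915] yaw 6.45 tilt [ 0.005   0.0034 -1.    ] t 17.175 w 0.018122245084379447 gf 49.353768825531006 F [-3.7  4.  17.1]
```

```bash
python3 -m creep '0 0 0 -15.7 2.8 -1.5 -1; 0 0 0 -29.6 10.8 -1.5 -1; 0 0 0 -39.8 23 -1.5 -1; 0 0 0 -45.3 38 -1.5 -1; 0 0 0 -45.3 54 -1.5 -1; 0 0 0 -39.8 69 -1.5 -1; 0 0 0 -29.6 81.2 -1.5 -1; 0 0 0 -15.7 89.2 -1.5 -1; 0 0 0 0 92 -1.5 -1' 45; python3 -c "
from h import *
st()"
```

```text
clock: 18.3
tcp_pos: [0.5928, 0.0435, 0.0917]
orientation: [2.096, 2.336, 0.002]
contact_force: [-5.1, -4.8, 10.5]
grip_width: 0.0176
gripper_force: 48.6
rad 0.0458 ang 5.2
now [0.5928 0.0435 0.0917] yaw 6.2 tilt [ 3.2e-03 -7.0e-04 -1.0e+00] t 18.3 w 0.017606906322878015 gf 48.62012207508087 F [-5.1 -4.8 10.5]
```

One turn is done, at 359°. Now the second.

```bash
python3 -m creep '0 0 0 15.7 -4 -.7 -1; 0 0 0 29.6 -12 -.7 -1; 0 0 0 39.8 -24 -.7 -1; 0 0 0 45.3 -39 -.7 -1; 0 0 0 45.3 -55 -.7 -1; 0 0 0 39.8 -70 -.7 -1; 0 0 0 29.6 -82.2 -.7 -1; 0 0 0 15.7 -90 -.7 -1; 0 0 0 0 -92 -.7 -1' 45; python3 -c "
from h import *
st()"
```

```text
clock: 19.42
tcp_pos: [0.5009, 0.0355, 0.0918]
orientation: [2.094, 2.339, 0.01]
contact_force: [7.6, 4.8, 0.2]
grip_width: 0.018
gripper_force: 47.5
rad 0.0465 ang -175.4
now [0.5009 0.0355 0.0918] yaw 6.34 tilt [ 0.0059  0.0033 -1.    ] t 19.425 w 0.01803999843527859 gf 47.49265015125275 F [7.6 4.8 0.2]
```

```bash
python3 -m creep '0 0 0 -15.7 2.8 0 -1; 0 0 0 -29.6 10.8 0 -1; 0 0 0 -39.8 23 0 -1; 0 0 0 -45.3 38 0 -1; 0 0 0 -45.3 54 0 -1; 0 0 0 -39.8 69 0 -1; 0 0 0 -29.6 81.2 0 -1; 0 0 0 -15.7 89.2 0 -1; 0 0 0 0 92 0 -1; 0 0 0 0 92 0 -1' 45
python3 - <<'E'
from h import *
st(); a,d=save("side","s7.png",(215,130,315,205),7); print(np.abs(status.get_obs()["qvel"]).max())
E
```

```text
clock: 20.68
tcp_pos: [0.5922, 0.0466, 0.0918]
orientation: [2.093, 2.341, 0.009]
contact_force: [5.5, 2.9, 2.5]
grip_width: 0.0177
gripper_force: 47.8
rad 0.0456 ang 9.2
now [0.5922 0.0466 0.0918] yaw 6.39 tilt [ 0.005   0.0031 -1.    ] t 20.675 w 0.017731475960462775 gf 47.84045219421387 F [5.5 2.9 2.5]
0.005076198276634122
```

View pics/s7.png

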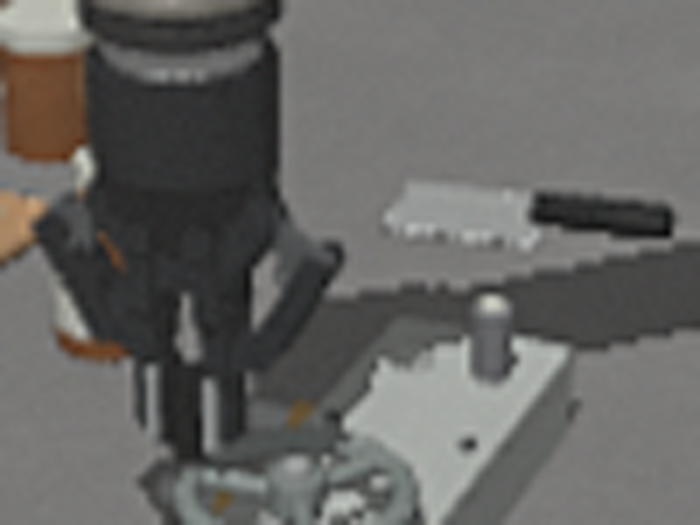

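The side crop shows the handle still gripped at (185,410) and the probe seated upright at (490,340). Compared with the reading at the stop, the wheel is 2.8° (0.05 rad) past two turns, which is inside the tolerance. I hold briefly and hand in.

```bash
python3 -m creep '0 0 0 -1 0 0 -1; 0 0 0 -1 0 0 -1; 0 0 0 -1 0 0 -1; 0 0 0 -1 0 0 -1; 0 0 0 -1 0 0 -1'; python3 -c "
from h import *
st(); print(r.hand_in())"
```

```text
clock: 21.35
tcp_pos: [0.5923, 0.0455, 0.0919]
orientation: [2.094, 2.34, 0.01]
contact_force: [6.4, 3.8, 2.1]
grip_width: 0.0181
gripper_force: 47.8
rad 0.0456 ang 7.8
now [0.5923 0.0455 0.0919] yaw 6.36 tilt [ 0.0052  0.0039 -1.    ] t 21.35 w 0.018085967983557393 gf 47.81838655471802 F [6.4 3.8 2.1]
the job is handed in; nothing more can be done
None
```

The job is handed in at 21.4 s with no verdict returned: the probe is seated upright in the narrow port, and the valve was shut to its stop, then backed off two turns (about 1.4° over by the arm's reading), with the handle still gripped at about 48 N.

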